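Clamp a wood sample in the sprung holder and slide it under the microscope

TASK

Take the dark wood sample out of the white tray, press the blue sprung jaw of the holder back and lay the sample lengthwise, flat on the cork bed and in line with it, between the jaw and the low fixed stop, so that the jaw clamps it when you let go. Then slide the carriage (it has a black handle for this) fully home under the microscope, sample still clamped. Do not touch the microscope head, and leave the other two samples where they lie in the tray.

Things in the scene. Friction and masses are not known exactly. Their poses are not given: they have to be found in the camera images.
- dark_sample: the dark brown wood block to mount, 120 (its x) x 45 (its y) x 22 mm (z), about 80 g, a blank paper label on its top near the +x end; origin at the centre of its underside. It lies flat in the tray, 4 mm above the table, with 30 mm or more free on either side of it along its y. Either end may go to the jaw.
- pale_sample: a pale wood block of the same size, origin likewise; stays in the tray.
- tan_sample: a mid-brown wood block of the same size, origin likewise; stays in the tray.
- tray: shallow white tray, 310 (x) x 156 (y) x 20 mm high, walls and floor 4 mm, fixed; origin at the centre of its underside. The three samples lie side by side along its x, about 84 mm apart, their lengths along its y; any of them may be in any place.
- holder_seat (a point): point on top of the cork bed (46 mm wide, 36 mm above the table) of the holder on the carriage, where the centre of the sample's underside belongs. Its x axis runs along the bed from the sprung jaw (-x, nearer the robot) to the fixed stop (+x); y points the way the carriage slides home, to the microscope; z up. The carriage plate beside the bed is 8 mm lower.
- stop_edge (a point): middle of the upper inner edge of the low aluminium fixed stop at the far end of the bed: 60 mm to +x of holder_seat, only 9 mm above the bed; the stop is 60 mm wide and 14 mm thick. With the jaw at rest the gap from jaw to stop is 100 mm, so the jaw must go back 20 mm for a sample.
- jaw_face (a point): middle of the white flat face (52 mm wide) of the blue sprung jaw, 19 mm above the bed; at rest 40 mm to -x of holder_seat, moves to -x when pressed. The face rises 38 mm above the bed, a rounded blue edge (to 45 mm) on top: a sample carried level just over the low stop can push it back. Jaw 14 mm thick; spring housing 101 to 151 mm to -x of holder_seat, 26 mm above the bed.
- jaw (a joint): travel of the sprung jaw in m: 0 at rest, grows as it is pressed back, stop at 0.040; 0.020 with a sample clamped. Spring 3 N at rest, 7 N at 0.020, 11 N at 0.040; it returns at once when let go.
- carriage (a joint): position of the carriage on its slide in m: starts at 0 to 0.03, grows towards the microscope, fully home against its stop at 0.22. Slides with 2 to 3 N and stays where it is left.
- handle_grip (a point): centre of the grip of the carriage's black upright handle: round, 21 mm diameter (24 mm at its head), 64 mm above the table, its top 18 mm above this point. It stands 150 mm to -y of holder_seat on a flat arm 20 mm wide, whose top is 36 mm below this point.
- scope_head: white and grey stereo microscope head on a boom, fixed, not to be touched. Origin on the table directly below the lens, where the sample's centre comes when the carriage is home. The lens and ring light (82 mm across) end 214 mm above the table; above 260 mm the body is 112 mm wide along the slide over its knobs.
Things that resemble listed ones, but are neither listed nor needed, are in the scene too. What is shaped like the dark_sample but yellow is not meant.

How it is judged:
By the outcome, as a careful person would: the job done as asked, in the order asked, and still so for the second after the job is handed in, with the robot touching nothing.
It also fails if it takes over 64 s, if anything falls off the work surface, if the arm or the gripper's body presses on something with over 40 N, if the wrist force passes 120 N, or if a joint passes its speed limit or range.

ROBOT

A 6-joint arm with a two-finger parallel gripper is mounted at the origin on the work surface. World frame = base frame: x ahead of the robot, y to its left, z up, the work surface at z = 0. Lengths are in m, angles in rad, forces in N, time in s.
With the tool pointing down it reaches from about 0.3 to 0.775 m from the base axis. Payload 14.6 kg.
Tool frame: the origin (TCP) lies midway between the tips of the shut fingers; the grasp point (between the pads) lies 19 mm behind it (pinch_z is the distance from the TCP to the grasp point, in m); z points along the fingers, y is the line along which they close (so a half turn about z gives the same grasp; the last joint's range is limited). The gripper opens to 94 mm and grips with 3 to 60 N. Pads are 16 mm wide; open, the fingers measure 119 mm over their backs; the gripper's body (75 mm by 177 mm) begins 78 mm behind the grasp point.
Start: joints at [-1.194, 0.3, 1.521, -0, 1.321, -0.067], TCP at [0.236, -0.497, 0.18] pointing down, gripper open.
Joint ranges: [-3.03, 3.03], [-0.79, 2.21], [0.23, 2.52], [-1.04, 4.18], [0, 3.07], [-2.55, 2.55]. Speed limits (rad/s): [2.22, 2.22, 2.57, 3.14, 3.14, 3.14].

INTERFACE

Orientations are given as a unit quaternion [w, x, y, z].
In Python, from bench import * gives the robot as it stands. The module is installed in compiled form; this text tells all that it offers.
- The arm moves only by the shell command python3 -m handwheel 'ROWS' [FORCE]. ROWS is JSON, one flat list of numbers, 7 for each row, row after row: the shift along the tool's x, y, z in m, then the turn, a rotation vector about the tool's x, y, z in degrees, then the closure, from 0 (fully open) to 1 (shut). A call has 1 to 20 rows; each row shifts and turns the commanded pose from where the row before left it, along the tool's axes as they then stand; what a row does not reach is not made up. A row lasts 1/8 s, in which the tool goes at most 62.5 mm and 10.7 degrees, less where a joint would pass 70% of its speed; a pose out of reach is approached as far as the arm can. A call with a gripper value outside its range is refused whole. The fingers move at their own pace and stop on an object; FORCE is the grip in N (left out, the last holds). Time passes only in rows, so rows that do not move let the fingers close. It gives the time, the measured TCP pose, the force, the opening and the grip force at its end, in the units of the state.
- observe(): the state, without advancing time (a new reading comes with each control period).
- get_image(name): name is "scene" or "top" or "wrist"; returns a dict with "pixels" (400x640x3 uint8, red, green, blue), "depth" (400x640 float32, m along the optical axis (not along the pixel's ray), 0 where there is no reading), "K" (3x3 intrinsics, pixels), "D" ([k1, k2, p1, p2, k3] as OpenCV has them; the pictures are not rectified), "xyz" and "rotation" of the camera in the world. Camera axes: x right, y up, looking along -z (the intrinsics and any distortion apply to the point x, -y, -z); pixel columns grow to the right and rows downward; lengths in m; the calibration is good to about 2 mm. A picture is of the moment at which its call begins.
- finish_job(): hands the job in; it is judged then, once.
Trained networks look in a picture, given as the dict that the camera call returned (one of the last four; its "shot" number tells which), for a name from the list of things; names that differ only in an ending like _2 or _b are one class to them, and where a whole thing is asked for, a point or a joint stands for the part that bears it (a point fixed in the world has none). Each returns a list of dicts, best first, with "score" (0 to 1); they miss things now and then, are a little off and sometimes report something else, mostly with a low value. They report only what shows in the picture. A call takes as long as a camera call. They do not tell look-alikes from the thing itself.
- outline_of(picture, target): "region" (400x640 bool, what is visible of it) and "rect" ([centre column, centre row, width, height] in pixels, round what is visible of it).
- tip_of(picture, target): "point" ([column, row] in pixels: a listed point, or the origin of a listed thing).
The state is a dict: "time_s": time; "qpos": joint angles; "joint_velocities": joint speeds; "effort": joint torques, N m; "position": TCP position; "orientation": TCP orientation; "force": force on the tool from outside, world axes, zero at the start; "ft_torque": the same for the moment, N m; "gripper_width": finger opening in m; "grasp_force": force on a finger pad.
Only numpy, scipy, OpenCV 4.12 (cv2) and the standard library are available. Lean on these libraries where they do the work, as an engineer would, in place of code of your own. Each camera call takes 0.05 s, during which the arm holds its last target. There are 200 camera calls.

## Working session

There is one attempt and no reset: what is moved stays moved. The work goes in short steps, Python scripts to look and compute and a shell command to move; the robot and the scene stay as the last step left them, time stands still between calls to the robot, and variables do not carry over. Pictures are saved under pics/ and viewed, at most 14 in all, crops included, and the job is handed in when it is done.

```bash
mkdir -p pics
cat > h.py <<'E'
from bench import *
import numpy as np, cv2
def ray(p,uv):
    n=cv2.undistortPoints(np.array([[uv]],float),np.array(p["K"]),np.array(p["D"]))[0,0]
    return np.array([n[0],-n[1],-1.])
def world(p,uv,z=None):
    R=np.array(p["rotation"]);t=np.array(p["xyz"]);r=ray(p,uv)
    if z is not None:
        d=R@r; return t+d*(z-t[2])/d[2]
    u,v=int(round(uv[0])),int(round(uv[1])); w=p["depth"][max(v-2,0):v+3,max(u-2,0):u+3]; w=w[w>0]
    return t+R@(r*np.median(w)) if w.size else None
def save(p,n,box=None,k=1):
    im=p["pixels"][:,:,::-1]
    if box: im=im[box[1]:box[3],box[0]:box[2]]
    cv2.imwrite("pics/"+n,cv2.resize(im,None,fx=k,fy=k))
E
python3 - <<'E'
from h import *
np.set_printoptions(precision=4,suppress=True)
for c in ("scene","top"):
    p=get_image(c); save(p,c+"1.png"); print(c,p["xyz"],p["rotation"])
    for t in ("dark_sample","pale_sample","tan_sample","tray"):
        for o in outline_of(p,t)[:3]: print(t,o["score"],o["rect"])
    for t in ("dark_sample","holder_seat","stop_edge","jaw_face","handle_grip","scope_head"):
        for o in tip_of(p,t)[:3]: print(t,o["score"],o["point"],world(p,o["point"]))
s=observe();print(s)
E
```

```text
scene [ 1.1842 -0.779   0.7288] [0.8294 0.4481 0.1691 0.2877]
dark_sample 0.82 [427.6, 292.2, 62.5, 39.9]
dark_sample 0.74 [220.3, 292.1, 59.5, 42.1]
dark_sample 0.63 [177.6, 234.1, 45.4, 29.2]
pale_sample 0.63 [247.5, 314.0, 62.3, 44.4]
tan_sample 0.81 [201.5, 275.8, 58.2, 40.8]
tray 0.7 [227.2, 298.1, 148.4, 115.9]Traceback (most recent call last):
  File "<stdin>", line 8, in <module>
  File "h.py", line 11, in world
    return t+R@(r*np.median(w)) if w.size else None
             ~^^~~~~~~~~~~~~~~~
ValueError: matmul: Input operand 1 has a mismatch in its core dimension 0, with gufunc signature (n?,k),(k,m?)->(n?,m?) (size 3 is different from 4)
```

Rotation is a quaternion.

```bash
sed -i 's/R=np.array(p\["rotation"\])/R=Rot(p["rotation"])/; s/^def ray/from scipy.spatial.transform import Rotation\ndef Rot(q): return Rotation.from_quat(q,scalar_first=True).as_matrix()\ndef ray/' h.py
python3 - <<'E'
from h import *
np.set_printoptions(precision=4,suppress=True)
for c in ("scene","top"):
    p=get_image(c); save(p,c+"1.png"); print(c,p["xyz"],p["rotation"])
    for t in ("dark_sample","pale_sample","tan_sample","tray"):
        for o in outline_of(p,t)[:3]: print(t,o["score"],o["rect"],world(p,o["rect"][:2]))
    for t in ("dark_sample","holder_seat","stop_edge","jaw_face","handle_grip","scope_head"):
        for o in tip_of(p,t)[:3]: print(t,o["score"],o["point"],world(p,o["point"]))
s=observe();print(s)
E
```

```text
scene [ 1.1842 -0.779   0.7288] [0.8294 0.4481 0.1691 0.2877]
dark_sample 0.92 [178.9, 234.1, 42.7, 32.1] [ 0.2892 -0.2515  0.0231]
dark_sample 0.71 [428.2, 292.1, 60.2, 36.2] [ 0.8626 -0.0655  0.0225]
dark_sample 0.68 [219.9, 292.9, 61.8, 41.1] [ 0.5295 -0.3308  0.0269]
pale_sample 0.65 [251.1, 313.7, 63.4, 43.2] [ 0.6221 -0.332   0.0259]
tan_sample 0.95 [200.7, 274.6, 58.8, 40.1] [ 0.4517 -0.3173  0.0258]
tray 0.57 [228.1, 297.6, 147.8, 119.1] [ 0.5385 -0.3192  0.0104]
tray 0.39 [199.8, 274.1, 57.3, 39.3] [ 0.4493 -0.3177  0.0262]
dark_sample 0.96 [222.3, 298.8] [ 0.5362 -0.3322  0.0154]
dark_sample 0.87 [175.8, 238.7] [ 0.2937 -0.265   0.0193]
dark_sample 0.57 [427.6, 297.4] [ 0.8686 -0.0787  0.0213]
holder_seat 0.67 [360.4, 203.2] [0.5718 0.1053 0.0378]
stop_edge 0.78 [380.9, 203.2] [0.6128 0.1376 0.037 ]
stop_edge 0.36 [330.5, 218.2] [ 0.5859 -0.035   0.074 ]
jaw_face 0.94 [351.8, 190.0] [0.5252 0.1317 0.0474]
handle_grip 0.96 [331.2, 219.3] [ 0.5872 -0.0342  0.0711]
scope_head 0.22 [379.2, 204.4] [0.6113 0.1322 0.0356]
top [0.4569 0.016  1.18  ] [-0.7027 -0.0234  0.0367  0.7101
[... 732 characters left out ...]
175.8] [0.6251 0.1303 0.0355]
jaw_face 0.68 [276.7, 205.7] [0.5353 0.1336 0.0364]
handle_grip 0.94 [330.0, 189.2] [ 0.5783 -0.024   0.0802]
scope_head 0.6 [329.3, 190.8] [ 0.5764 -0.0229  0.0548]
{'time_s': 1.4, 'qpos': array([-1.1936,  0.2999,  1.521 , -0.    ,  1.3207, -0.0666]), 'joint_velocities': array([-0.0011, -0.002 , -0.0001, -0.0006, -0.0016,  0.0004]), 'effort': array([  0.0007, -53.166 , -35.2913,   0.0709,   0.0213,  -0.    ]), 'position': array([ 0.2361, -0.4967,  0.1797]), 'orientation': array([0.    , 0.9755, 0.2201, 0.    ]), 'force': array([ 0.5381, -0.1893,  0.6603]), 'ft_torque': array([-0.0036,  0.0251,  0.0522]), 'grasp_force': 0.0, 'gripper_width': 0.09405714028315212}
```

View pics/scene1.png

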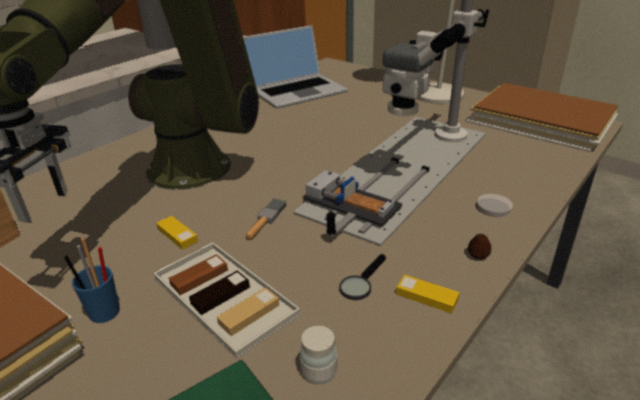

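View pics/top1.png

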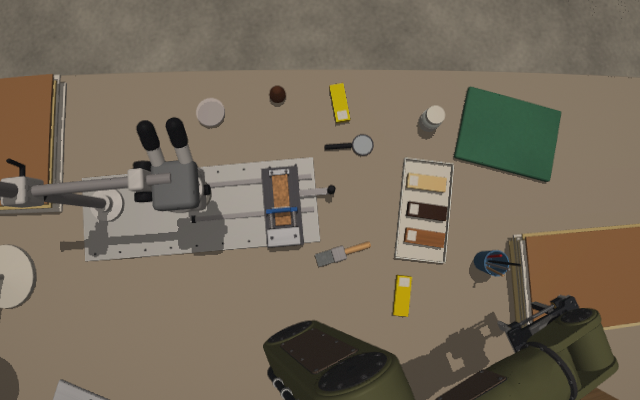

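Candidates in the top view: pale (427,183), near-black (427,211) and reddish tan (425,238) in the tray, plus yellow look-alikes at (340,102) and (402,295). The dark one in the middle of the tray fits. I'll confirm it with one crop and measure.

Run:
```python
from h import *
np.set_printoptions(precision=4,suppress=True)
p=get_image("top"); 
a=p["pixels"][155:270,390:465,::-1];b=p["pixels"][150:260,230:345,::-1]
a=cv2.resize(a,(390,598));b=cv2.resize(b,(400,383));b=cv2.copyMakeBorder(b,0,598-383,0,0,0)
cv2.imwrite("pics/crop1.png",np.hstack([a,b]))
def rectw(mask,z):
    m=cv2.morphologyEx(mask.astype(np.uint8),cv2.MORPH_OPEN,np.ones((2,2)))
    n,l,st,_=cv2.connectedComponentsWithStats(m); k=1+np.argmax(st[1:,4]); vs,us=np.where(l==k)
    w=np.array([world(p,(u,v),z)[:2] for u,v in zip(us,vs)],np.float32)*1000
    return cv2.minAreaRect(w),len(us)
hsv=cv2.cvtColor(p["pixels"],cv2.COLOR_RGB2HSV)
for o in outline_of(p,"dark_sample"):
    print("dark",o["rect"],o["score"],rectw(o["region"],0.026))
for n,z in (("pale_sample",.026),("tan_sample",.026),("tray",.02),("holder_seat",.036),("jaw_face",.08),("carriage",.03),("handle_grip",.082),("stop_edge",.045)):
    for o in outline_of(p,n)[:1]: print(n,o["rect"],o["score"],rectw(o["region"],z))
c=np.zeros((400,640),bool);c[165:235,262:302]=1
cork=c&(hsv[...,0]<18)&(hsv[...,1]>110)&(hsv[...,2]>90)
print("cork",rectw(cork,.036))
# depth profile along world
v,u=np.mgrid[160:250:3,232:345:3]
for z0,z1 in((.07,.1),(.05,.07),(.04,.05)):
    P=np.array([world(p,(x,y)) for y in range(155,255) for x in range(255,340)])
    Q=P[(P[:,2]>z0)&(P[:,2]<z1)]; print(z0,len(Q),Q.min(0),Q.max(0))
```

```text
dark [425.1, 212.0, 42.2, 19.2] 0.92 (((513.90673828125, -321.05950927734375), (123.41405487060547, 46.778076171875), 80.63761138916016), 611)
dark [402.1, 294.8, 18.1, 42.1] 0.91 (((261.7430725097656, -237.88681030273438), (50.51079559326172, 121.7762222290039), 83.62522888183594), 672)
dark [339.2, 101.9, 19.7, 43.4] 0.79 (((850.5841674804688, -59.981605529785156), (126.99687957763672, 49.67778396606445), 9.432297706604004), 615)
dark [297.1, 207.6, 74.1, 82.7] 0.45 (((537.421630859375, 63.61904525756836), (240.46595764160156, 216.76434326171875), 4.459347724914551), 3184)
pale_sample [426.7, 182.8, 39.0, 22.6] 0.73 (((601.6278076171875, -322.90386962890625), (124.23066711425781, 49.809059143066406), 82.45391082763672), 610)
tan_sample [425.9, 239.5, 40.0, 20.8] 0.71 (((435.1219482421875, -312.2774353027344), (122.31968688964844, 45.106990814208984), 78.2650146484375), 548)
holder_seat [296.5, 206.9, 73.3, 86.9] 0.93 (((536.3413696289062, 63.22383117675781), (238.56396484375, 214.7876434326172), 4.328807353973389), 3169)
jaw_face [280.8, 214.2, 29.9, 20.9] 0.56 (((504.9913330078125, 109.64096069335938), (47.07170486450195, 86.42333221435547), 6.8714399337768555), 219)
carriage [299.5, 208.2, 70.3, 83.4] 0.57 (((536.8951416015625, 63.55750274658203), (239.00062561035156, 215.98544311523438), 4.275173664093018), 3174)
handle_grip [296.5, 208.8, 73.7, 78.3] 0.91 (((533.6103515625, 61.2601203918457), (228.18882751464844, 206.20260620117188), 4.50841760635376), 3142)
stop_edge [297.5, 207.7, 76.6, 80.4] 0.64 (((536.2402954101562, 62.91594314575195), (242.33197021484375, 213.24876403808594), 4.400084495544434), 3226)
cork (((578.7245483398438, 119.78292083740234), (94.2549819946289, 45.7464485168457), 4.9414801597595215), 482)
0.07 118 [ 0.5172 -0.0359  0.0718] [0.5908 0.1432 0.0807]
0.05 644 [ 0.4169 -0.0339  0.0502] [0.5761 0.1604 0.0698]
0.04 205 [ 0.4333 -0.0251  0.0403] [0.6448 0.158  0.0498]
```

View pics/crop1.png

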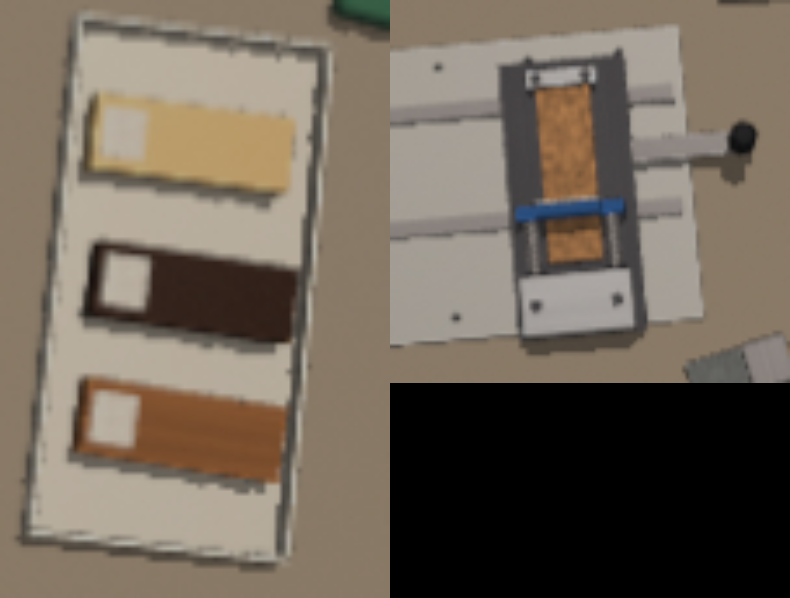

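The crop confirms it: the near-black sample is the middle one in the tray, with its label toward +y, and a tan and a pale sample lie on either side. The holder (cork, blue jaw, white stop at the far end) is turned about +5°. I'll move over the sample, rising first to clear the pencil cup.

```bash
python3 -m handwheel '[0,0,-0.04,0,0,0,0.25, 0,0,-0.04,0,0,0,0.25, 0.04,-0.005,0,0,0,0,0.25, 0.04,-0.005,0,0,0,0,0.25, 0.04,-0.005,0,0,0,0,0.25, 0.04,-0.005,0,0,0,0,0.25, 0.04,-0.005,0,0,0,0,0.25, 0.04,-0.005,0,0,0,0,0.25, 0.04,-0.005,0,0,0,0,0.25, 0.04,-0.005,0,0,0,0,0.25, 0,0,0.03,0,0,-9.2,0.25, 0,0,0.03,0,0,-9.2,0.25, 0,0,0,0,0,-9.2,0.25, 0,0,0,0,0,-9.2,0.25, 0,0,0,0,0,-9.2,0.25, 0,0,0,0,0,-9.2,0.25,0,0,0,0,0,0,0.25,0,0,0,0,0,0,0.25]'
python3 - <<'E'
from h import *
np.set_printoptions(precision=4,suppress=True)
s=observe();print(s["position"],Rot(s["orientation"])[:,0],s["gripper_width"],s["time_s"])
p=get_image("wrist"); save(p,"w1.png")
print(p["xyz"])
for o in outline_of(p,"dark_sample")[:3]:
    vs,us=np.where(o["region"]); w=np.array([world(p,(u,v),.026)[:2] for u,v in zip(us[::5],vs[::5])],np.float32)*1000
    print(o["score"],o["rect"],cv2.minAreaRect(w), world(p,o["rect"][:2]))
for o in tip_of(p,"dark_sample")[:3]: print(o["score"],o["point"],world(p,o["point"],.026),world(p,o["point"],.004))
E
```

```text
time_s: 4.15
position: [0.508, -0.3232, 0.1997]
orientation: [-0.0, 0.764, 0.646, -0.0]
force: [-0.7, -0.7, 0.4]
gripper_width: 0.0706
grasp_force: 0.0
[ 0.508  -0.3232  0.1997] [ 0.1664  0.9861 -0.    ] 0.07059022662562356 4.15
[ 0.5206 -0.2532  0.4055]
0.96 [326.1, 179.8, 35.5, 94.1] ((516.5545654296875, -320.7217102050781), (119.82927703857422, 45.80656051635742), 80.41358184814453) [ 0.5194 -0.3204  0.0269]
0.93 [325.5, 174.9] [ 0.5196 -0.3143  0.026 ] [ 0.5196 -0.3178  0.004 ]
0.93 [124.1, 149.8] [ 0.2781 -0.2416  0.026 ] [ 0.264 -0.241  0.004]
```

View pics/w1.png

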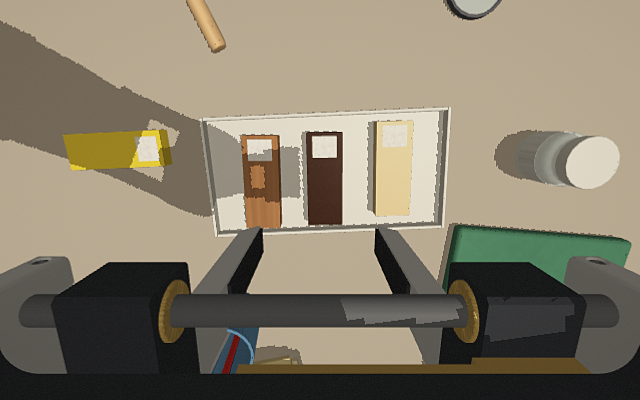

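The wrist view shows the dark sample at columns 307–343, rows 132–224, with its label at the top, parallel to the fingers. Shift 5 and 9 mm, go down and grip.

```bash
python3 -m handwheel '[0.005,0.0095,0,0,0,0,0.25, 0,0,0.04,0,0,0,0.25, 0,0,0.04,0,0,0,0.25, 0,0,0.04,0,0,0,0.25, 0,0,0.03,0,0,0,0.25, 0,0,0.02,0,0,0,0.25, 0,0,0.013,0,0,0,0.25, 0,0,0.0105,0,0,0,0.25, 0,0,0,0,0,0,0.25, 0,0,0,0,0,0,1, 0,0,0,0,0,0,1, 0,0,0,0,0,0,1, 0,0,0,0,0,0,1, 0,0,0,0,0,0,1, 0,0,0,0,0,0,1]' 40
```

```text
time_s: 6.18
position: [0.5181, -0.3198, 0.0062]
orientation: [-0.0, 0.763, 0.647, 0.0]
force: [0.4, 0.2, 0.0]
gripper_width: 0.0139
grasp_force: 0.0
```

Width 14 mm with no grip force is not what I expected, so I'll look.

Run:
```python
from h import *
p=get_image("wrist"); save(p,"w2.png"); s=observe(); print(s["gripper_width"],s["grasp_force"],s["position"])
p=get_image("top"); 
for o in tip_of(p,"dark_sample")[:3]+outline_of(p,"dark_sample")[:3]: print({k:v for k,v in o.items() if k!="region"})
```

```text
0.010028722206498333 0.0 [ 0.51817036 -0.31978208  0.00623544]
{'point': [424.7, 212.2], 'score': 0.85}
{'point': [341.1, 101.7], 'score': 0.69}
{'rect': [414.8, 209.9, 22.4, 16.1], 'score': 0.75}
{'rect': [341.2, 101.2, 21.8, 44.7], 'score': 0.74}
{'rect': [171.6, 165.4, 77.8, 93.7], 'score': 0.51}
```

View pics/w2.png

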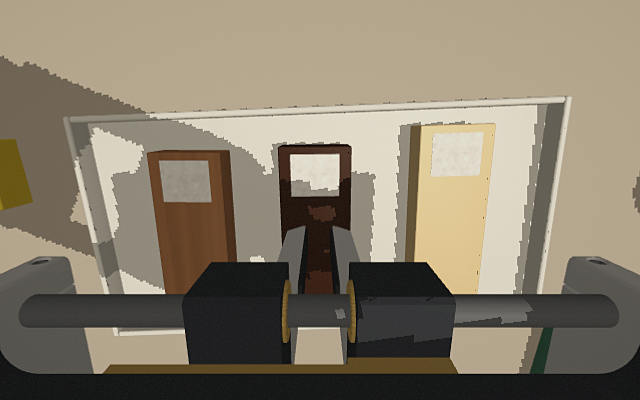

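Run:
```python
from h import *
np.set_printoptions(precision=4,suppress=True)
p=get_image("wrist"); s=observe(); print(p["xyz"],p["rotation"],p["K"][0],s["gripper_width"],s["grasp_force"])
for uv in [(315,155),(320,215),(315,235),(318,260),(318,280),(290,240),(296,232),(345,235),(355,260),(250,200),(450,200),(200,230)]: print(uv,p["pixels"][uv[1],uv[0]],world(p,uv))
R=Rot(p["rotation"]);c=R.T@(s["position"]-p["xyz"]);print("tcp in cam",c,320+p["K"][0][0]*c[0]/-c[2],200+p["K"][0][0]*c[1]/c[2])
p=get_image("top");save(p,"t2.png",(380,150,480,270),5)
```

```text
[ 0.5306 -0.2498  0.212 ] [ 0.9892 -0.1216  0.0097 -0.0811] [301.8618   0.     318.4319] 0.00036707566807443433 0.0
(315, 155) [233 227 211] [ 0.5258 -0.2665  0.0268]
(320, 215) [68 44 33] [ 0.5226 -0.3045  0.0268]
(315, 235) [89 85 80] [ 0.5188 -0.3096  0.0482]
(318, 260) [34 22 17] [ 0.5202 -0.3116  0.0779]
(318, 280) [56 33 20] [ 0.5203 -0.3114  0.0976]
(290, 240) [36 24 17] [ 0.5006 -0.3181  0.0269]
(296, 232) [31 15 10] [ 0.5055 -0.3133  0.027 ]
(345, 235) [36 23 17] [ 0.5365 -0.3205  0.027 ]
(355, 260) [150 145 129] [ 0.5417 -0.3494  0.0054]
(250, 200) [144 138 125] [ 0.4747 -0.2921  0.0048]
(450, 200) [225 202 151] [ 0.6052 -0.3081  0.027 ]
(200, 230) [102  68  41] [ 0.4444 -0.3019  0.0269]
tcp in cam [-0.001  -0.0192 -0.2168] 318.67087088244944 226.66702938180026
```

View pics/t2.png

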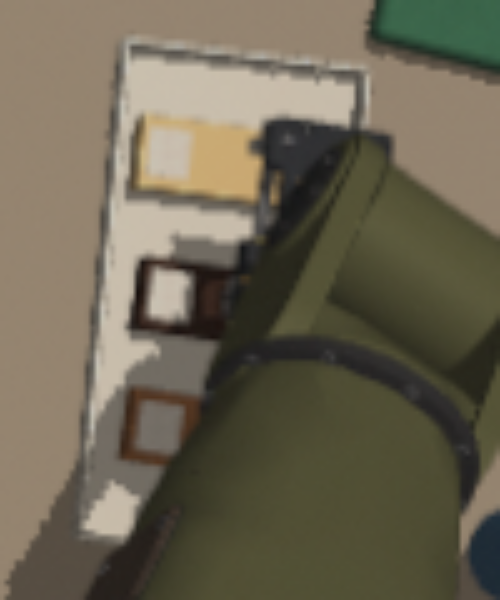

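Run:
```python
from h import *
np.set_printoptions(precision=3,suppress=True,linewidth=200)
p=get_image("wrist"); s=observe(); print(s["gripper_width"],s["position"],s["force"])
for u in (306,312,318,324,330,336):
    print(u,[tuple(np.round(world(p,(u,v))[1:],3).tolist()) for v in range(218,250,4)])
v=235;print([np.round(world(p,(u,v))[[0,2]],3).tolist() for u in range(290,350,5)])
save(p,"w3.png",(260,190,380,300),5)
```

```text
0.0003766820830238003 [ 0.518 -0.32   0.006] [ 0.141  0.378 -0.469]
306 [(-0.305, 0.027), (-0.308, 0.027), (-0.31, 0.027), (-0.308, 0.041), (-0.308, 0.048), (-0.308, 0.054), (-0.308, 0.06), (-0.308, 0.066)]
312 [(-0.306, 0.027), (-0.308, 0.027), (-0.311, 0.028), (-0.309, 0.041), (-0.309, 0.048), (-0.309, 0.054), (-0.309, 0.06), (-0.309, 0.066)]
318 [(-0.306, 0.027), (-0.309, 0.027), (-0.312, 0.027), (-0.311, 0.036), (-0.311, 0.044), (-0.311, 0.05), (-0.311, 0.056), (-0.311, 0.062)]
324 [(-0.307, 0.027), (-0.309, 0.027), (-0.31, 0.033), (-0.31, 0.04), (-0.31, 0.048), (-0.31, 0.054), (-0.31, 0.06), (-0.31, 0.066)]
330 [(-0.308, 0.027), (-0.31, 0.027), (-0.313, 0.027), (-0.311, 0.04), (-0.311, 0.048), (-0.31, 0.054), (-0.31, 0.06), (-0.31, 0.066)]
336 [(-0.308, 0.027), (-0.311, 0.027), (-0.313, 0.027), (-0.312, 0.039), (-0.311, 0.048), (-0.311, 0.053), (-0.311, 0.06), (-0.311, 0.066)]
[[0.501, 0.027], [0.504, 0.027], [0.51, 0.049], [0.513, 0.049], [0.516, 0.049], [0.519, 0.048], [0.522, 0.046], [0.525, 0.05], [0.527, 0.05], [0.53, 0.049], [0.533, 0.028], [0.537, 0.027]]
```

View pics/w3.png

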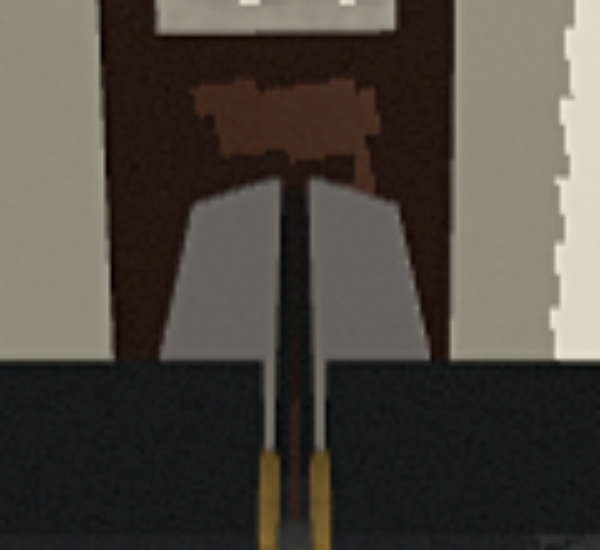

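The fingers shut fully above the sample. The depth image puts their tips at z≈0.032 (crop about (295,178), image (319,226)), although the reported TCP is 0.006. So the real tips sit about 26 mm above the stated TCP. I'll open, go 24 mm deeper in small rows and watch the force.

```bash
python3 -m handwheel '[0,0,-0.01,0,0,0,0.25, 0,0,0,0,0,0,0.25, 0,0,0,0,0,0,0.25, 0,0,0,0,0,0,0.25, 0,0,0,0,0,0,0.25, 0,0,0,0,0,0,0.25, 0,0,0,0,0,0,0.25]'
python3 - <<'E'
from h import *
print(observe()["gripper_width"])
E
python3 -m handwheel '[0,0,0.012,0,0,0,0.25, 0,0,0.01,0,0,0,0.25, 0,0,0.006,0,0,0,0.25, 0,0,0.006,0,0,0,0.25, 0,0,0,0,0,0,0.25]'
```

```text
time_s: 7.4
position: [0.5181, -0.3198, 0.0162]
orientation: [-0.0, 0.763, 0.647, -0.0]
force: [-1.0, -0.5, -1.0]
gripper_width: 0.0671
grasp_force: 0.0
0.06707193378097497
time_s: 8.02
position: [0.518, -0.3197, -0.0183]
orientation: [-0.0, 0.763, 0.647, -0.0]
force: [-0.2, 0.0, 0.0]
gripper_width: 0.0702
grasp_force: 0.0
```

```bash
python3 -m handwheel '[0,0,0,0,0,0,1, 0,0,0,0,0,0,1, 0,0,0,0,0,0,1, 0,0,0,0,0,0,1, 0,0,0,0,0,0,1, 0,0,0,0,0,0,1]' 40
```

```text
time_s: 8.78
position: [0.5182, -0.3199, -0.0176]
orientation: [0.0, 0.763, 0.647, 0.0]
force: [-1.6, 0.4, 3.8]
gripper_width: 0.0446
grasp_force: 40.0
```

Gripped (44.6 mm, 40 N). Lift and move until the holder is visible ahead of the sample.

```bash
python3 -m handwheel '[0,0,-0.02,0,0,0,1, 0,0,-0.03,0,0,0,1, 0,0,-0.04,0,0,0,1, 0,0,-0.04,0,0,0,1, 0,0,-0.03,0,0,0,1, 0.039,-0.001,0,0,0,0,1, 0.039,-0.001,0,0,0,0,1, 0.039,-0.001,0,0,0,0,1, 0.039,-0.001,0,0,0,0,1, 0.039,-0.001,0,0,0,0,1, 0.039,-0.001,0,0,0,0,1, 0.039,-0.001,0,0,0,0,1, 0.039,-0.001,0,0,0,0,1, 0,0,0,0,0,0,1, 0,0,0,0,0,0,1]'
python3 - <<'E'
from h import *
np.set_printoptions(precision=4,suppress=True)
p=get_image("wrist"); save(p,"w4.png"); s=observe()
for t,z in (("holder_seat",.036),("stop_edge",.045),("jaw_face",.055),("handle_grip",.064)):
    for o in tip_of(p,t)[:2]: print(t,o["score"],o["point"],world(p,o["point"],z),world(p,o["point"]))
hsv=cv2.cvtColor(p["pixels"],cv2.COLOR_RGB2HSV); P=p["depth"]
m=((hsv[...,0]<20)&(hsv[...,1]>110)&(hsv[...,2]>70)).astype(np.uint8); m[150:]=0
n,l,st,_=cv2.connectedComponentsWithStats(m)
for k in np.argsort(-st[1:,4])[:3]+1:
    vs,us=np.where(l==k); w=np.array([world(p,(u,v),.036)[:2] for u,v in zip(us[::2],vs[::2])],np.float32)*1000
    r=cv2.minAreaRect(w);print(st[k],r,cv2.boxPoints(r).tolist())
E
```

```text
time_s: 10.65
position: [0.5611, -0.0111, 0.1429]
orientation: [0.0, 0.762, 0.647, 0.0]
force: [-0.7, -0.4, -1.6]
gripper_width: 0.0448
grasp_force: 40.0
holder_seat 0.74 [302.7, 55.6] [0.5695 0.1254 0.036 ] [0.5695 0.1252 0.0368]
holder_seat 0.23 [320.4, 237.3] [ 0.5565 -0.0589  0.036 ] [ 0.5646 -0.0018  0.1873]
stop_edge 0.68 [369.5, 38.1] [0.6324 0.128  0.045 ] [0.6322 0.1278 0.0459]
jaw_face 0.63 [259.6, 61.7] [0.5306 0.1227 0.055 ] [0.5293 0.1246 0.046 ]
[ 257   16  113   79 5512] ((579.9756469726562, 123.19145202636719), (99.86773681640625, 47.08814239501953), 4.523711204528809) [[528.3403930664062, 142.7238006591797], [532.0542602539062, 95.78235626220703], [631.6109008789062, 103.65910339355469], [627.8970336914062, 150.60055541992188]]
[ 207   51   46   56 1446] ((495.3204345703125, 116.2330322265625), (30.46017074584961, 46.29777145385742), 4.829144477844238) [[478.19561767578125, 138.01760864257812], [482.09320068359375, 91.8841781616211], [512.4452514648438, 94.44845581054688], [508.54766845703125, 140.58187866210938]]
[634  15   1   1   1] ((877.6507568359375, 109.3836441040039), (0.0, 0.0), 0.0) [[877.6507568359375, 109.3836441040039], [877.6507568359375, 109.3836441040039], [877.6507568359375, 109.3836441040039], [877.6507568359375, 109.3836441040039]]
```

View pics/w4.png

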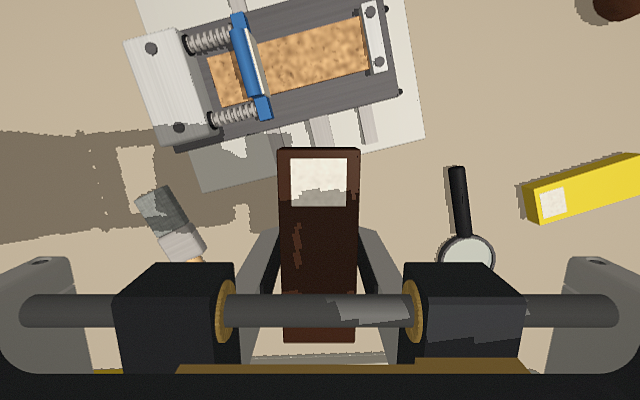

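The wrist view shows the sample held level (columns 279–360, rows 149–342), and ahead of it the cork (257–370, 16–95) with the blue jaw at (250,65) and the stop at (373,38). Next I'll measure the sample's offset in the grip with the same camera.

Run:
```python
from h import *
np.set_printoptions(precision=4,suppress=True)
p=get_image("wrist"); s=observe(); R=Rot(s["orientation"]); T=s["position"]
pts=np.array([world(p,(u,v)) for v in range(140,350,2) for u in range(270,370,2) if p["depth"][v,u]>0])
q=(pts-T)@R   # tool coords
k=q[np.abs(pts[:,2]-.187)<.006]; print(np.percentile(k,[.5,50,99.5],axis=0))
far=k[k[:,0]>.02]; print(cv2.minAreaRect((far[:,:2]*1000).astype(np.float32)), np.polyfit(k[:,0],k[:,2],1))
for a in(.02,.03,.04,.05): 
    e=k[np.abs(k[:,0]-a)<.003][:,1]; print(a,e.min(),e.max())
```

```text
[[-0.0599 -0.0223 -0.0479]
 [ 0.0152  0.0007 -0.0446]
 [ 0.0586  0.0242 -0.0427]]
((39.701385498046875, 0.8579883575439453), (37.80576705932617, 45.13618469238281), 0.1428970843553543) [ 0.0001 -0.0446]
0.02 -0.020667979890279974 0.02326515503453321
0.03 -0.02155327120030954 0.022907153148716296
0.04 -0.021240214199280936 0.02253648541228591
0.05 -0.020814703402998413 0.02345157088139513
```

Sample is centred in the grip (−0.7 mm along x), straight and level. Now turn to line up with the bed and go over it, offset +30 mm from the seat.

```bash
python3 -m handwheel '[0,0,0,0,0,9.5,1, 0,0,0,0,0,9.5,1, 0,0,0,0,0,9.5,1, 0,0,0,0,0,9.5,1, 0,0,0,0,0,9.5,1, 0,0,0,0,0,9.5,1, 0,0,0,0,0,9.5,1, 0,0,0,0,0,9.5,1, 0.0124,-0.033,0,0,0,0,1, 0.0124,-0.033,0,0,0,0,1, 0.0124,-0.033,0,0,0,0,1, 0.0125,-0.0335,0,0,0,0,1, 0,0,0.03,0,0,0,1, 0,0,0.03,0,0,0,1, 0,0,0,0,0,0,1, 0,0,0,0,0,0,1]'
python3 - <<'E'
from h import *
np.set_printoptions(precision=4,suppress=True)
p=get_image("wrist"); save(p,"w5.png"); s=observe(); R=Rot(s["orientation"]);T=s["position"]
print(T,np.degrees(np.arctan2(R[1,0],R[0,0])))
for t,z in (("stop_edge",.045),):
    for o in tip_of(p,t)[:2]: w=world(p,o["point"],z);print(t,o["score"],o["point"],w,(w-T)@R)
E
```

```text
time_s: 12.95
position: [0.6005, 0.1253, 0.0836]
orientation: [-0.0, 0.999, 0.04, 0.001]
force: [-0.1, -0.0, -0.2]
gripper_width: 0.0441
grasp_force: 40.0
[0.6007 0.1253 0.0839] 4.608077067814566
```

View pics/w5.png

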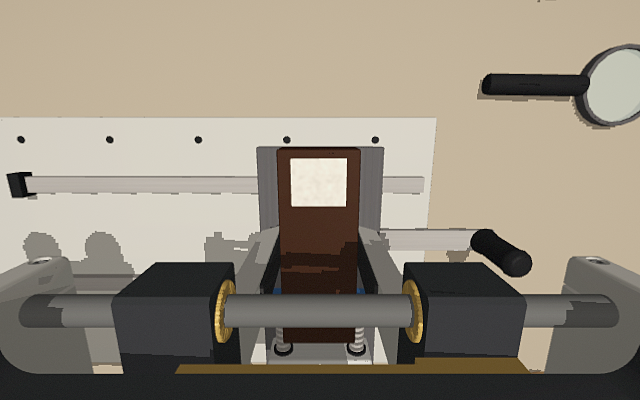

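Laterally centred: plate edges at columns 257 and 383, sample 277–360. Lower to just above the stop height, then press the jaw back.

```bash
python3 -m handwheel '[0,0,0.025,0,0,0,1, 0,0,0.02,0,0,0,1, 0,0,0.012,0,0,0,1, 0,0,0,0,0,0,1, -0.008,0,0,0,0,0,1, -0.008,0,0,0,0,0,1, 0,0,0,0,0,0,1]'
python3 -m handwheel '[-0.007,0,0,0,0,0,1, -0.007,0,0,0,0,0,1, -0.006,0,0,0,0,0,1, 0,0,0,0,0,0,1, 0,0,0,0,0,0,1]'
```

```text
time_s: 13.92
position: [0.5841, 0.1241, 0.026]
orientation: [-0.0, 0.999, 0.04, 0.001]
force: [3.7, 0.2, -2.6]
gripper_width: 0.0446
grasp_force: 40.0
time_s: 14.55
position: [0.5653, 0.1226, 0.026]
orientation: [-0.0, 0.999, 0.04, 0.002]
force: [7.9, 0.5, -2.5]
gripper_width: 0.0448
grasp_force: 40.0
```

Jaw force 7.9 N puts travel at about 23 mm. Press 2.5 mm more, then lower.

```bash
python3 -m handwheel '[-0.0025,0,0,0,0,0,1, 0,0,0.005,0,0,0,1, 0,0,0.004,0,0,0,1, 0,0,0.002,0,0,0,1, 0,0,0,0,0,0,1]'
python3 -m handwheel '[0,0,0.001,0,0,0,1, 0,0,0,0,0,0,1]'
```

```text
time_s: 15.18
position: [0.5632, 0.1225, 0.0154]
orientation: [-0.0, 0.999, 0.04, 0.002]
force: [9.1, 0.6, -1.3]
gripper_width: 0.0447
grasp_force: 40.0
time_s: 15.42
position: [0.5633, 0.1225, 0.0146]
orientation: [-0.0, 0.999, 0.04, 0.002]
force: [7.4, 0.8, 1.5]
gripper_width: 0.0446
grasp_force: 40.0
```

Touching the bed (Fz up to +1.5 N). Ease 4 mm toward the stop, then release.

```bash
python3 -m handwheel '[0.002,0,0.0003,0,0,0,1, 0.002,0,0,0,0,0,1, 0,0,0,0,0,0,1]'
python3 -m handwheel '[0,0,0,0,0,0,0.25, 0,0,0,0,0,0,0.25, 0,0,0,0,0,0,0.25, 0,0,0,0,0,0,0.25, 0,0,-0.02,0,0,0,0.25, 0,0,-0.03,0,0,0,0.25, 0,0,-0.04,0,0,0,0.25, 0,0,-0.04,0,0,0,0.25, 0,0,-0.02,0,0,0,0.25, 0,0.04,0,0,0,0,0.25, 0,0.04,0,0,0,0,0.25, 0,0.04,0,0,0,0,0.25, 0,0.04,0,0,0,0,0.25, 0,0,0,0,0,0,0.25]'
python3 - <<'E'
from h import *
np.set_printoptions(precision=4,suppress=True)
p=get_image("wrist"); q=get_image("top"); r=get_image("scene")
b=cv2.resize(q["pixels"][150:260,230:345,::-1],(400,383));c=cv2.resize(r["pixels"][150:260,285:425,::-1],(400,314))
a=cv2.resize(p["pixels"][...,::-1],(400,250))
cv2.imwrite("pics/m6.png",np.hstack([cv2.copyMakeBorder(np.vstack([a,c]),0,0,0,0,0),cv2.copyMakeBorder(b,0,564-383,0,0,0)]))
for P,n in((p,"wrist"),(q,"top"),(r,"scene")):
    for t,z in (("dark_sample",.058),("stop_edge",.045),("jaw_face",.055),("handle_grip",.064)):
        for o in tip_of(P,t)[:3]: print(n,t,o["score"],o["point"],world(P,o["point"],z))
    for o in outline_of(P,"dark_sample")[:3]:
        vs,us=np.where(o["region"]); w=np.array([world(P,(u,v),.058)[:2] for u,v in zip(us,vs)],np.float32)*1000; print(n,o["score"],o["rect"],cv2.minAreaRect(w),world(P,o["rect"][:2]))
E
```

```text
time_s: 15.8
position: [0.5675, 0.1228, 0.0145]
orientation: [-0.0, 0.999, 0.04, 0.002]
force: [7.9, 0.8, 3.9]
gripper_width: 0.0447
grasp_force: 40.0
time_s: 17.55
position: [0.5783, -0.0389, 0.1628]
orientation: [0.0, 0.999, 0.039, -0.0]
force: [-0.3, 0.4, -0.0]
gripper_width: 0.0702
grasp_force: 0.0
wrist dark_sample 0.56 [175.2, 188.7] [0.5739 0.1121 0.058 ]
wrist stop_edge 0.97 [166.9, 131.9] [0.6309 0.1245 0.045 ]
wrist jaw_face 0.71 [171.6, 241.8] [0.5126 0.1196 0.055 ]
wrist handle_grip 0.61 [308.9, 196.5] [ 0.5778 -0.0283  0.064 ]
wrist 0.96 [168.9, 186.2, 59.5, 114.4] ((569.6480712890625, 119.45877838134766), (121.22708129882812, 55.089168548583984), 4.378477096557617) [0.5763 0.118  0.0591]
top dark_sample 0.9 [339.9, 102.0] [ 0.8445 -0.0581  0.058 ]
top dark_sample 0.6 [280.3, 193.9] [0.5683 0.1208 0.058 ]
top dark_sample 0.6 [402.2, 291.0] [ 0.2821 -0.2308  0.058 ]
top stop_edge 0.59 [278.1, 176.0] [0.6231 0.1285 0.045 ]
top jaw_face 0.54 [282.3, 211.7] [0.5163 0.1153 0.055 ]
top handle_grip 0.71 [282.6, 213.2] [0.5115 0.1136 0.064 ]
top handle_grip 0.67 [327.8, 191.0] [
[... 668 characters left out ...]
, 237.5] [ 0.3418 -0.2877  0.058 ]
scene stop_edge 0.6 [378.9, 203.8] [0.6169 0.1217 0.045 ]
scene stop_edge 0.16 [342.9, 188.5] [0.4995 0.127  0.045 ]
scene jaw_face 0.77 [340.2, 190.2] [0.509  0.1027 0.055 ]
scene 0.86 [428.8, 295.8, 60.6, 37.2] ((877.7015991210938, -104.1364517211914), (119.42890167236328, 67.89065551757812), 10.630887985229492) [ 0.8691 -0.075   0.0231]
scene 0.84 [178.2, 234.4, 36.3, 31.9] ((320.9498291015625, -274.3155212402344), (55.773319244384766, 145.7671356201172), 80.68836212158203) [ 0.2887 -0.2533  0.023 ]
scene 0.58 [365.3, 195.7, 47.2, 22.5] ((573.154296875, 110.3001708984375), (125.68391418457031, 71.7403793334961), 4.8930182456970215) [0.5809 0.1131 0.0599]
```

View pics/m6.png

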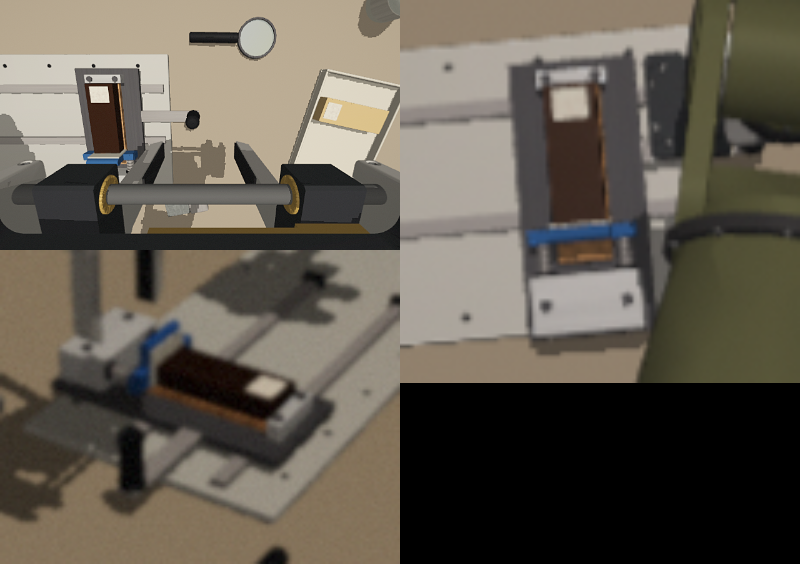

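The sample is clamped flat between jaw and stop, with its label at the stop end. A thin strip of cork shows on its −y side, so I'll check the lateral offset by depth profile. The top view gives an angle of 4.54° against the bed's 4.5°, so it is aligned.

Run:
```python
from h import *
np.set_printoptions(precision=4,suppress=True)
p=get_image("wrist"); 
seat=np.array([.569,.1225]);a=np.radians(4.55);ex=np.array([np.cos(a),np.sin(a)]);ey=np.array([-ex[1],ex[0]])
from collections import defaultdict
L=[]
R=Rot(p["rotation"]);t=np.array(p["xyz"])
for v in range(80,250):
    for u in range(80,300):
        d=p["depth"][v,u]
        if d>0:
            w=t+R@(ray(p,(u,v))*d); l=w[:2]-seat; L.append([l@ex,l@ey,w[2],*p["pixels"][v,u]])
L=np.array(L)*1.; L[:,:3]*=1000
def ext(n,m,ax): 
    q=L[m]; print(n,len(q),np.percentile(q[:,ax],[1,50,99]))
x,y,z=L[:,0],L[:,1],L[:,2]
ms=(np.abs(z-59)<3)&(np.abs(y)<40)&(np.abs(x)<62)
ext("sample y",ms&(np.abs(x-20)<15),1);ext("sample x",ms&(np.abs(y)<15),0)
for x0 in(-10,10,30,45):
    k=ms&(np.abs(x-x0)<3); print(x0,y[k].min(),y[k].max())
st=(np.abs(z-46)<2.5)&(x>58)&(x<80); ext("stop y",st,1); ext("stop x",st,0)
ext("plate y",(np.abs(z-29)<2.5)&(np.abs(x-20)<20)&(np.abs(y)<80),1)
ext("cork",(np.abs(z-37)<2)&(np.abs(x-20)<20)&(np.abs(y)<40),1)
ext("jaw y",(z>70)&(z<86)&(x<-50)&(x>-85)&(np.abs(y)<40),1)
h=(z>70)&(z<86)&(np.abs(x)<20)&(y<-120)&(y>-170); ext("handle x",h,0);ext("handle y",h,1)
```

```text
sample y 1263 [-21.4933   0.352   22.4318]
sample x 3219 [-59.2367   3.9385  58.9049]
-10 -21.95688673194759 23.252706442572094
10 -22.101423681896172 23.009601352711684
30 -21.524410466421195 22.73583781318347
45 -21.766811528471703 22.98575618312422
stop y 767 [-30.0621   0.2675  28.7895]
stop x 767 [61.5201 67.6569 74.6423]
plate y 1662 [-78.0069 -35.4068  53.51  ]
cork 106 [-23.691  -22.2384 -20.9325]
jaw y 5 [-17.3592  -7.0925   8.8741]
handle x 9 [-3.6912  0.4914  4.6003]
handle y 9 [-139.7549 -139.6085 -139.4246]
```

The sample is centred to about 1 mm and lies between −59 and +59 mm along the bed. For the handle I turn the fingers to close across x and lean the hand back 20°, so the wrist camera stays clear of the microscope.

```bash
python3 -m handwheel '[0,0,0,0,0,-10,0.25, 0,0,0,0,0,-10,0.25, 0,0,0,0,0,-10,0.25, 0,0,0,0,0,-10,0.25, 0,0,0,0,0,-10,0.25, 0,0,0,0,0,-10,0.25, 0,0,0,0,0,-10,0.25, 0,0,0,0,0,-10,0.25, 0,0,0,0,0,-10,0.25, 0.024,0.0036,0,0,0,0,0.25, 0,0,0,0,0,0,0.25]'
python3 - <<'E'
from h import *
np.set_printoptions(precision=4,suppress=True)
p=get_image("wrist");s=observe();R=Rot(s["orientation"]);T=s["position"];print(T,R[:,0])
for o in tip_of(p,"handle_grip")[:2]: w=world(p,o["point"],.064);print(o["score"],o["point"],w,(w-T)@R)
pts=np.array([[*world(p,(u,v))] for v in range(150,330,2) for u in range(250,390,2) if p["depth"][v,u]>0]); k=pts[(pts[:,2]>.074)&(pts[:,2]<.088)]
q=(k-T)@R; print(len(k),np.percentile(k,[5,50,95],axis=0),np.median(q,0))
E
```

```text
time_s: 19.88
position: [0.5801, -0.0118, 0.163]
orientation: [-0.0, 0.678, 0.735, 0.0]
force: [-0.4, 0.8, 0.7]
gripper_width: 0.0702
grasp_force: 0.0
[ 0.5801 -0.0125  0.163 ] [-0.0815  0.9967 -0.0001]
0.71 [318.7, 211.6] [ 0.583  -0.0281  0.064 ] [-0.0158  0.0016  0.099 ]
0.54 [254.4, 56.0] [0.5112 0.1167 0.064 ] [ 0.1344 -0.0582  0.0989]
96 [[ 0.5734 -0.035   0.0779]
 [ 0.582  -0.0254  0.0818]
 [ 0.5909 -0.0177  0.083 ]] [-0.013   0.0009  0.0811]
```

Handle confirmed between the fingers. Descend, tilt and grip.

```bash
python3 -m handwheel '[0,0,0.04,0,0,0,0.25, 0,0,0.04,0,0,0,0.25, 0,0,0.03,0,0,0,0.25, 0,0,0.015,0,0,0,0.25, 0,0,0.01,0,0,0,0.25, 0,0,0,0,7,0,0.25, 0,0,0,0,7,0,0.25, 0,0,0,0,6,0,0.25, 0,0,0,0,0,0,0.25]'
python3 -m handwheel '[0,0,0,0,0,0,1, 0,0,0,0,0,0,1, 0,0,0,0,0,0,1, 0,0,0,0,0,0,1, 0,0,0,0,0,0,1, 0,0,0,0,0,0,1, 0,0,0,0,0,0,1, 0,0,0,0,0,0,1]' 25
python3 - <<'E'
from h import *
np.set_printoptions(precision=4,suppress=True)
s=observe();print(Rot(s["orientation"]),s["qpos"],s["gripper_width"],s["grasp_force"])
E
```

```text
time_s: 21.1
position: [0.5804, -0.0142, 0.0281]
orientation: [-0.127, 0.669, 0.723, 0.118]
force: [0.4, -0.4, 1.1]
gripper_width: 0.0703
grasp_force: 0.0
time_s: 22.1
position: [0.5795, -0.0126, 0.0279]
orientation: [-0.128, 0.668, 0.724, 0.117]
force: [-5.5, -0.6, 3.0]
gripper_width: 0.0207
grasp_force: 25.0
[[-0.0757  0.9967 -0.0289]
 [ 0.9365  0.081   0.3412]
 [ 0.3424 -0.0013 -0.9396]] [-0.252   0.5913  1.5247  0.3587  1.1696 -0.4982] 0.020658582302653668 25.00040492426251
```

Handle gripped (20.7 mm). Slide 160 mm first.

```bash
python3 -m handwheel '[0.0094,0,0.0034,0,0,0,1, 0.0188,0,0.0068,0,0,0,1, 0.0188,0,0.0068,0,0,0,1, 0.0188,0,0.0068,0,0,0,1, 0.0188,0,0.0068,0,0,0,1, 0.0188,0,0.0068,0,0,0,1, 0.0188,0,0.0068,0,0,0,1, 0.0188,0,0.0068,0,0,0,1, 0.0094,0,0.0034,0,0,0,1, 0,0,0,0,0,0,1]'
python3 - <<'E'
from h import *
np.set_printoptions(precision=4,suppress=True)
p=get_image("scene"); save(p,"s7.png",(280,40,500,260),2.7)
s=observe();print(s["position"],s["force"],s["gripper_width"],s["qpos"])
E
```

```text
time_s: 23.35
position: [0.5667, 0.1476, 0.028]
orientation: [-0.128, 0.667, 0.724, 0.118]
force: [-2.9, 1.3, -4.0]
gripper_width: 0.0214
grasp_force: 25.0
[0.5668 0.1471 0.028 ] [-3.8752  1.6849 -3.4449] 0.02100938075199704 [ 0.0163  0.5499  1.5923  0.4023  1.0602 -0.2743]
```

View pics/s7.png

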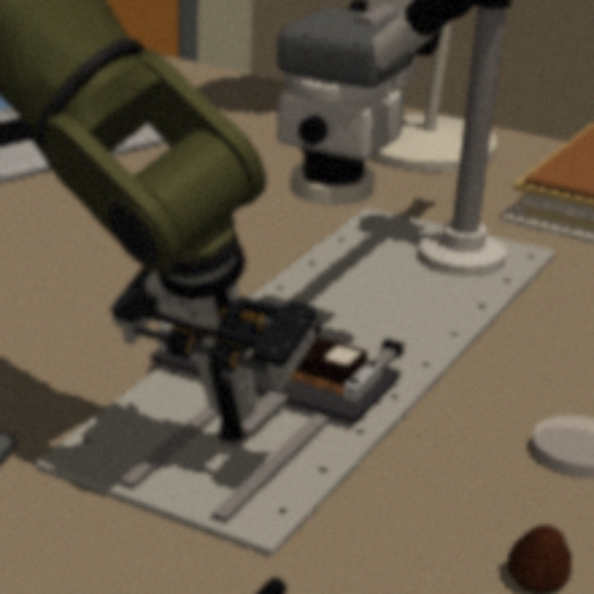

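The carriage follows with the sample still clamped, and the arm is clear of the head. 20 mm more, then small steps until it meets the stop.

```bash
python3 -m handwheel '[0.0094,0,0.0034,0,0,0,1, 0.0094,0,0.0034,0,0,0,1, 0,0,0,0,0,0,1]'
python3 -m handwheel '[0.0047,0,0.0017,0,0,0,1, 0.0047,0,0.0017,0,0,0,1, 0,0,0,0,0,0,1]'
```

```text
time_s: 23.78
position: [0.5652, 0.1667, 0.028]
orientation: [-0.128, 0.668, 0.724, 0.117]
force: [-4.1, 2.0, -4.3]
gripper_width: 0.0212
grasp_force: 25.0
time_s: 24.15
position: [0.5645, 0.1763, 0.028]
orientation: [-0.128, 0.668, 0.724, 0.117]
force: [-4.4, 1.1, -4.5]
gripper_width: 0.0216
grasp_force: 25.0
```

```bash
python3 -m handwheel '[0.0047,0,0.0017,0,0,0,1, 0,0,0,0,0,0,1]'
```

```text
time_s: 24.4
position: [0.5641, 0.1814, 0.028]
orientation: [-0.128, 0.668, 0.724, 0.117]
force: [-4.5, 1.2, -6.6]
gripper_width: 0.0211
grasp_force: 25.0
```

```bash
python3 -m handwheel '[0.0047,0,0.0017,0,0,0,1, 0.0047,0,0.0017,0,0,0,1, 0,0,0,0,0,0,1]'; python3 -m handwheel '[0.0047,0,0.0017,0,0,0,1]'
```

```text
time_s: 24.78
position: [0.5636, 0.1891, 0.0282]
orientation: [-0.127, 0.668, 0.724, 0.117]
force: [-7.4, -18.5, 0.8]
gripper_width: 0.021
grasp_force: 25.0
time_s: 24.9
position: [0.5633, 0.1926, 0.0283]
orientation: [-0.126, 0.668, 0.724, 0.116]
force: [-11.9, -33.1, 7.9]
gripper_width: 0.0213
grasp_force: 25.0
```

At its stop (33 N along −y after about 0.204 m of travel). Relax the push by 4 mm, open, then rise and back away from the microscope.

```bash
python3 -m handwheel '[-0.0038,0,-0.0014,0,0,0,1, 0,0,0,0,0,0,1, 0,0,0,0,0,0,0.3, 0,0,0,0,0,0,0.3, 0,0,0,0,0,0,0.3, 0,0,0,0,0,0,0.3, 0,0,0,0,0,0,0.3, 0,0,-0.02,0,0,0,0.3, 0,0,-0.04,0,0,0,0.3, 0,0,-0.04,0,0,0,0.3, -0.03,0,-0.02,0,0,0,0.3, -0.04,0,0,0,0,0,0.3, -0.04,0,0,0,0,0,0.3, -0.04,0,0,0,0,0,0.3, -0.04,0,0,0,0,0,0.3, -0.04,0,0,0,0,0,0.3, 0,0,0,0,0,0,0.3]'
python3 - <<'E'
from h import *
np.set_printoptions(precision=4,suppress=True)
s=observe();print(s["position"],s["force"],s["qpos"])
q=get_image("top");r=get_image("scene")
a=cv2.resize(q["pixels"][130:270,80:330,::-1],(400,224));b=cv2.resize(r["pixels"][60:240,300:480,::-1],(400,400))
cv2.imwrite("pics/f8.png",np.hstack([cv2.copyMakeBorder(a,0,176,0,0,0),b]))
for P,n in((q,"top"),(r,"scene")):
    for t,z in (("handle_grip",.064),("jaw_face",.055),("stop_edge",.045),("dark_sample",.058),("scope_head",0)):
        for o in tip_of(P,t)[:2]: print(n,t,o["score"],o["point"],world(P,o["point"],z))
E
```

```text
time_s: 27.02
position: [0.5841, -0.0662, 0.0627]
orientation: [-0.128, 0.669, 0.723, 0.118]
force: [0.1, 0.8, 0.6]
gripper_width: 0.0656
grasp_force: 0.0
[ 0.5841 -0.0662  0.0627] [0.1007 0.8213 0.5851] [-0.3348  0.5772  1.4543  0.3338  1.2718 -0.5375]
top handle_grip 0.67 [259.4, 195.5] [0.5636 0.1811 0.064 ]
top jaw_face 0.61 [212.2, 219.7] [0.4948 0.3207 0.055 ]
top stop_edge 0.63 [210.9, 182.0] [0.6072 0.3288 0.045 ]
top dark_sample 0.73 [212.1, 197.9] [0.5585 0.321  0.058 ]
top dark_sample 0.59 [342.3, 100.2] [ 0.8501 -0.0654  0.058 ]
top scope_head 0.5 [261.1, 195.8] [0.5688 0.1853 0.    ]
scene handle_grip 0.69 [376.3, 183.5] [0.573  0.1743 0.064 ]
scene jaw_face 0.47 [378.9, 162.3] [0.5044 0.2905 0.055 ]
scene stop_edge 0.69 [415.6, 172.6] [0.6095 0.3164 0.045 ]
scene dark_sample 0.7 [400.0, 170.5] [0.5803 0.2803 0.058 ]
scene dark_sample 0.62 [176.1, 235.4] [ 0.3324 -0.2847  0.058 ]
```

View pics/f8.png

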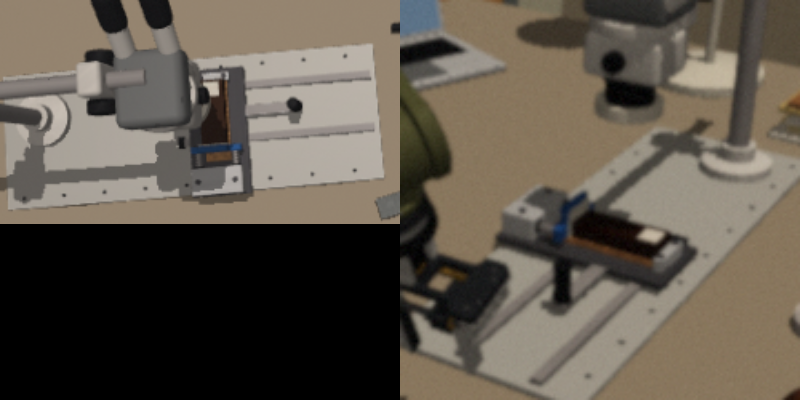

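Sample clamped, carriage under the head, arm away. One numeric check that it was the slide stop I met: lens axis against sample centre.

Run:
```python
from h import *
np.set_printoptions(precision=4,suppress=True)
r=get_image("scene")
P=np.array([world(r,(u,v)) for v in range(85,125) for u in range(375,430) if r["depth"][v,u]>0])
k=P[(P[:,2]>.208)&(P[:,2]<.235)&(P[:,1]<.5)&(P[:,1]>.2)]
A=np.c_[2*k[:,:2],np.ones(len(k))];c=np.linalg.lstsq(A,(k[:,:2]**2).sum(1),rcond=None)[0]
print(len(k),k.min(0),k.max(0),c[:2],np.sqrt(c[2]+c[:2]@c[:2]))
Q=np.array([world(r,(u,v)) for v in range(140,200) for u in range(370,440) if r["depth"][v,u]>0])
o=[o for o in outline_of(r,"dark_sample") if 380<o["rect"][0]<420][0];vs,us=np.where(o["region"])
w=np.array([world(r,(u,v)) for u,v in zip(us,vs)]);w=w[abs(w[:,2]-.059)<.004];print(len(w),cv2.minAreaRect((w[:,:2]*1000).astype(np.float32)))
```

```text
260 [0.5097 0.2799 0.2144] [0.5924 0.3495 0.235 ] [0.5518 0.3194] 0.03748042825444876
366 ((551.7154541015625, 322.822021484375), (117.46434783935547, 48.820858001708984), 5.796535491943359)
```

Lens axis (0.552, 0.319) and sample centre (0.552, 0.323) agree within measuring error, so the carriage is home.

```bash
python3 -c "from bench import *; print(finish_job())"
```

```text
the job is handed in; nothing more can be done
None
```

The dark sample is clamped flat and in line on the cork bed, the carriage is against its stop under the microscope with the lens and sample centres about 4 mm apart by camera, the arm is clear, and the job was handed in at about 27 s; no verdict came back.

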